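Start the warmer under the lidded pot

TASK

Start the seedling warmer for the pot that has its lid on: slide the dust cover of the button on that pot's side all the way aside, press the button under it fully down and hold it for about a second, then let go and slide that cover fully home again. Push gently, and leave the other cover and its button, both pots, the bowl and the stack of lids alone.

Things in the scene. Friction and masses are not known exactly. Their poses are not given: they have to be found in the camera images.
- warmer: White seedling warmer, fixed, 275 (x) by 376 mm (y). Origin on the table under it; x away from the operator, y left. Front: control deck (x -120 to 10 mm), top 65 mm above the table, two 62 mm square windows at x -55, y +55 (left) and -55 mm (right) with a button in each, under grey sliding covers. Rails 9 mm high along y at x -102 and -8 mm. Behind: low platform with two round plates.
- left_plate (a point): Centre of the top of the left round steel plate, 112 mm across, on the rear platform, 34 mm above the table, at x 80, y +90 mm of the warmer. A pot stands on it.
- right_plate (a point): The same on the right, at x 80, y -90 mm of the warmer. A pot stands on it.
- left_cover (a joint): Left cover's slide in m: 0 = fully home over the left button, 0.086 = fully aside, at its stop, moved to the warmer's +y (left, outward). Stays where left; about 2 N of friction to move. May start up to 10 mm ajar.
- right_cover (a joint): Right cover's slide in m: 0 = fully home over the right button, 0.086 = fully aside, at its stop, moved to the warmer's -y (right, outward). Stays where left; about 2 N of friction. May start up to 10 mm ajar.
- left_rib (a point): Centre of the rib of the left cover, which moves with it, 81.5 mm above the table. The cover is a grey plate 84 x 84 x 5 mm on the deck with an upright rib across its middle, 60 mm long along the warmer's x, 12 mm thick along y, top 92.5 mm above the table; the plate's top is at 70.5 mm. Push the rib's side along y, or pinch it.
- right_rib (a point): Centre of the rib of the right cover; the same shape as the left one.
- left_button (a joint): Left button's travel in m: 0 = up, 0.006 = fully down. Spring: starts to move at about 2 N, fully down at about 5.5 N, returns by itself.
- right_button (a joint): Right button's travel in m; same as the left.
- left_button_top (a point): Centre of the top of the left button, a black round cap of 44 mm diameter pressed straight down. When up it lies 62 mm above the table, 3 mm below the deck's top.
- right_button_top (a point): Centre of the top of the right button; same as the left.
- pot_lidded_mid (a point): Brown cardboard pot, 102 mm across the rim, 70 mm high, closed by a white lid with a small knob (93 mm high in all), standing on one of the two plates, either the left or the right: its side tells which button to press. Point on its axis, 35 mm above its underside; z up.
- pot_open_mid (a point): The same cardboard pot, empty and without lid, on the other plate. Point on its axis, 35 mm above its underside; z up.
- token_bowl: Cardboard bowl of plastic tokens, 140 mm across, 75 mm high, on the table left of the warmer. Origin at the centre of its underside.
- lid_stack: Stack of clear lids, 112 mm across, 36 mm high, on the table right of the warmer. Origin at the centre of its underside.
Not all that is in view belongs to the job. What is shaped like the part that bears pot_lidded_mid but turquoise is not meant.

How it is judged:
By the outcome, as a careful person would: the job done as asked, in the order asked, and still so for the second after the job is handed in, with the robot touching nothing.
It also fails if it takes over 45 s, if anything falls off the work surface, if the arm or the gripper's body presses on something with over 40 N, if the wrist force passes 120 N, or if a joint passes its speed limit or range.

ROBOT

A 6-joint arm with a two-finger parallel gripper is mounted at the origin on the work surface. World frame = base frame: x ahead of the robot, y to its left, z up, the work surface at z = 0. Lengths are in mm, angles in rad, forces in N, time in s.
With the tool pointing down it reaches from about 350 to 875 mm from the base axis. Payload 4.2 kg.
Tool frame: the origin (TCP) lies at the very end of the fingers, on their centre line; the grasp point (between the pads) lies 19 mm behind it; z points along the fingers, y is the line along which they close (so a half turn about z gives the same grasp; the last joint's range is limited). The gripper opens to 85 mm and grips with 20 to 120 N. Pads are 22 mm wide; open, the fingers measure 114 mm over their backs; the gripper's body (76 mm by 85 mm) begins 54 mm behind the grasp point. The pads swing forward as they close: fully open they stand 13 mm farther back than shut.
Start: joints at [-1.019, 0.385, 0.008, 0, -1.194, -0.259], TCP at [180.412, -598.373, 231.312] pointing down, gripper open.
Joint ranges: [-3.14, 3.14], [-1.21, 2.06], [-1.07, 1.41], [-3.16, 2.05], [-2.99, -0.16], [-3.1, 3.1]. Speed limits (rad/s): [2.79, 2.79, 3.14, 3.14, 3.14, 3.14].

INTERFACE

Orientations are given as a unit quaternion [x, y, z, w].
In Python, from bench import arm gives the robot as it stands.
- The arm moves only by the tool servo_tool, never from a script. Its argument "rows" is a list that holds one entry, the list of rows, each a list of 7 numbers: the finger opening in mm, from 0 to 85.4, then the shift along the tool's x, y, z in mm, then the turn, a rotation vector about the tool's x, y, z in rad. A call has 1 to 10 rows; each row is the pose to reach, as a shift and turn from the pose commanded when the call began, along the tool's axes at that moment; what a row does not reach only later rows make up. A row lasts 1/8 s, in which the tool goes at most 62.5 mm and 10.7 degrees, less where a joint would pass 70% of its speed; a pose out of reach is approached as far as the arm can. A call with a gripper value outside its range is refused whole. The fingers move at their own pace and stop on an object; the grip force is fixed at half the most. Time passes only in rows, so rows that repeat a pose let the fingers close. It gives the time, the measured TCP pose, the force, the opening and the grip force at its end, in the units of the state.
- arm.read_state(): the state, without advancing time (a new reading comes with each control period).
- arm.get_image(name): name is "side" or "top" or "wrist"; returns the picture (480x640x3 uint8, red, green, blue); there is no depth.
- arm.camera_params(name): a dict with "intrinsics" (3x3 intrinsics, pixels), "R" (3x3) and "t" (3): a world point X has camera coordinates R X + t. Camera axes: x right, y down, z forward; pixel columns grow to the right and rows downward; lengths in mm; the calibration is good to about 2 mm. A picture is of the moment at which its call begins: read the wrist's pose just before it. camera_params takes no time and is no camera call; for the wrist camera it gives the pose at the moment of the call.
- arm.job_done(): hands the job in; it is judged then, once.
The state is a dict: "clock": time; "joints": joint angles; "joint_vel": joint speeds; "joint_efforts": joint torques, N m; "position": TCP position; "ee_rot": TCP orientation; "contact_force": force on the tool from outside, world axes, zero at the start; "wrist_torque": the same for the moment, N m; "gripper_width": finger opening in mm; "grasp_force": force on a finger pad.
Only numpy, scipy, OpenCV 4.12 (cv2) and the standard library are available. Lean on these libraries where they do the work, as an engineer would, in place of code of your own. Each camera call takes 0.05 s, during which the arm holds its last target. There are 200 camera calls.

## Working session

There is one attempt and no reset: what is moved stays moved. The work goes in short steps, Python scripts to look and compute and a tool call to move; the robot and the scene stay as the last step left them, time stands still between calls to the robot, and variables do not carry over. Pictures are saved under pics/ and viewed, at most 10 in all, crops included, and the job is handed in when it is done.

Besides the shell and the picture viewer there is one more tool, called after "Call:" by a JSON object that holds its "fn" and its "kwargs", one argument or row to a line. servo_tool: Moves the arm, as the interface text tells. Its arguments: {"type":"object","properties":{"rows":{"type":"array"}},"required":["rows"]}

```bash
mkdir -p pics
python3 - <<'E'
from bench import arm
import cv2,numpy as np
s=arm.read_state();print(s['clock'],s['position'],s['ee_rot'],s['gripper_width'])
for n in("top","side"):
    im=arm.get_image(n);cv2.imwrite(f"pics/{n}0.png",im[:,:,::-1]);p=arm.camera_params(n);print(n,{k:np.round(v,3).tolist() for k,v in p.items()})
E
```

```text
0.0 [ 180.24804383 -597.83116543  230.19443712] [-1.45789729e-01  9.89314971e-01  1.09294332e-03 -2.19655680e-04] 84.88363945429828
top {'intrinsics': [[452.543, 0.0, 314.489], [0.0, 452.543, 240.593], [0.0, 0.0, 1.0]], 'R': [[0.012, -0.999, 0.034], [-0.984, -0.018, -0.18], [0.18, -0.031, -0.983]], 't': [26.926, 648.834, 868.513]}
side {'intrinsics': [[580.478, 0.0, 320.009], [0.0, 580.478, 238.423], [0.0, 0.0, 1.0]], 'R': [[0.986, -0.164, -0.01], [-0.09, -0.488, -0.868], [0.137, 0.858, -0.496]], 't': [-619.965, 142.788, 1176.649]}
```

View pics/top0.png

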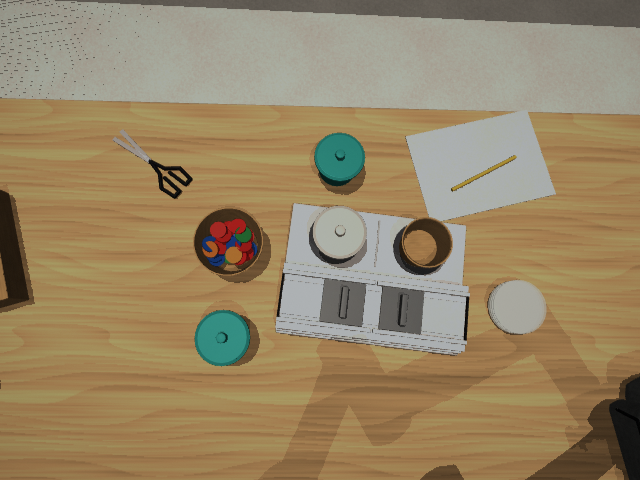

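View pics/side0.png

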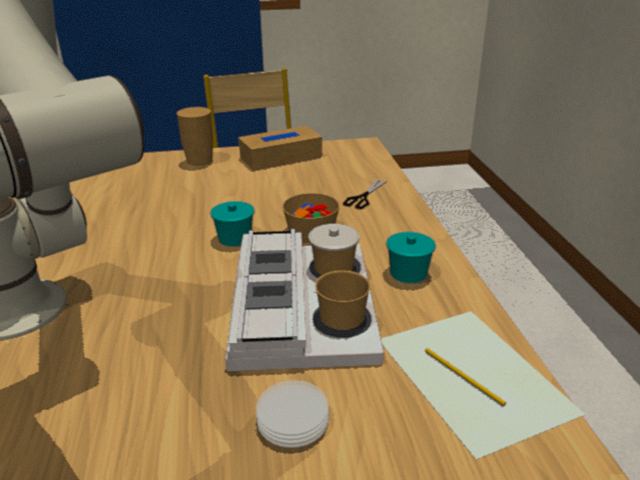

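The top view shows the white-lidded pot at (340,233) on the left plate and the open pot at (426,245) on the right. The turquoise lidded pots at (340,158) and (222,338) stand off the warmer, so they are not meant. The target is the left cover at about (343,302). I'll confirm this in a crop and measure.

```bash
cat > h.py <<'E'
import numpy as np
def ray(p,uv,z):
    K,R,t=[np.array(p[k]) for k in("intrinsics","R","t")]
    c=-R.T@t; d=R.T@np.linalg.inv(K)@np.r_[uv,1.]
    return c+d*(z-c[2])/d[2]
E
python3 - <<'E'
from bench import arm
import cv2,numpy as np
from h import ray
p=arm.camera_params("top");im=cv2.imread("pics/top0.png")
cv2.imwrite("pics/crop0.png",cv2.resize(im[195:365,265:480],None,fx=3.5,fy=3.5,interpolation=cv2.INTER_CUBIC))
hsv=cv2.cvtColor(im,cv2.COLOR_BGR2HSV)
m=((hsv[...,2]<135)&(hsv[...,2]>60)&(hsv[...,1]<50)).astype(np.uint8)*255
m[:270]=0;m[345:]=0;m[:,:270]=0;m[:,475:]=0
m=cv2.morphologyEx(cv2.morphologyEx(m,cv2.MORPH_CLOSE,np.ones((9,9))),cv2.MORPH_OPEN,np.ones((9,9)))
for c in cv2.findContours(m,0,2)[0]:
    if cv2.contourArea(c)<500: continue
    b=cv2.boxPoints(cv2.minAreaRect(c)); w=np.array([ray(p,q,70.5)for q in b])
    print(np.round(b).tolist(),np.round(w,1).tolist(),"ctr",w.mean(0).round(1),"len",np.linalg.norm(w-np.roll(w,1,0),axis=1).round(1))
# warmer white edges: white blob
m=((hsv[...,2]>150)&(hsv[...,1]<40)).astype(np.uint8)*255
m[:195]=0;m[365:]=0;m[:,:265]=0;m[:,478:]=0
m=cv2.morphologyEx(m,cv2.MORPH_CLOSE,np.ones((9,9)))
c=max(cv2.findContours(m,0,2)[0],key=cv2.contourArea)
print("warmer",cv2.approxPolyDP(c,6,True)[:,0].tolist())
E
```

```text
[[278.0, 339.0], [281.0, 268.0], [430.0, 274.0], [427.0, 346.0]] [[450.2, 105.6, 70.5], [589.7, 103.4, 70.5], [582.0, -195.6, 70.5], [441.5, -185.0, 70.5]] ctr [515.8 -42.9  70.5] len [290.7 139.6 299.1 140.9]
warmer [[477, 195], [423, 195], [429, 216], [443, 220], [453, 238], [449, 257], [430, 275], [406, 272], [393, 256], [395, 234], [413, 219], [294, 203], [276, 331], [463, 351], [469, 293], [459, 216], [477, 211]]
```

View pics/crop0.png

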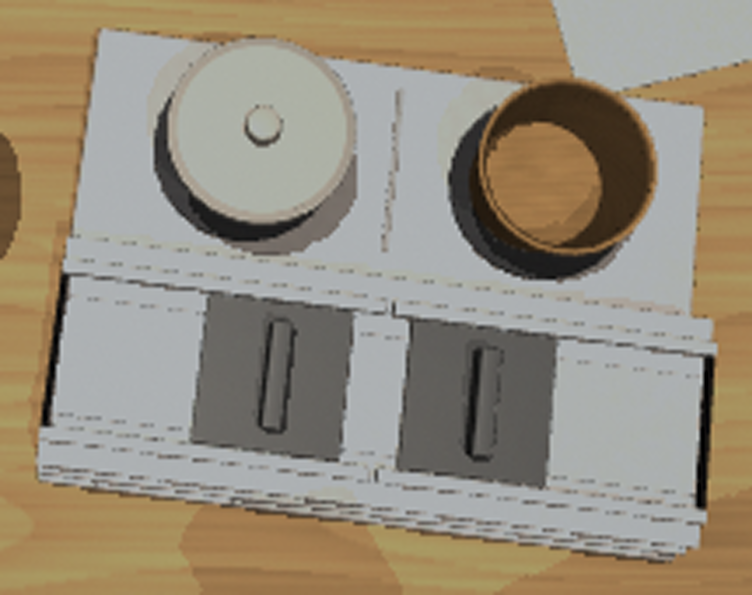

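The crop confirms the white-lidded pot is on the left plate, so the left cover is the target. Its plate corners in the crop are about (207,293), (355,312), (340,460) and (192,441).

Run:
```python
from bench import arm
import cv2,numpy as np
from h import ray
p=arm.camera_params("top")
def f(n,L,z):
    w=np.array([ray(p,np.array(q)/3.5+[265,195],z)for q in L]);print(n,w[:,:2].round(1).tolist(),"c",w.mean(0)[:2].round(1),"len",np.linalg.norm(w-np.roll(w,1,0),axis=1).round(1));return w
im=cv2.imread("pics/top0.png")
g=cv2.resize(im[195:365,265:480],None,fx=3.5,fy=3.5,interpolation=cv2.INTER_CUBIC)
v=g.max(2);m=((v<125)).astype(np.uint8)*255
for n,(x0,x1),pts in(("L",(175,375),0),("R",(380,575),0)):
    k=np.zeros_like(m);k[285:495,x0:x1]=m[285:495,x0:x1]
    k=cv2.morphologyEx(cv2.morphologyEx(k,cv2.MORPH_OPEN,np.ones((15,15))),cv2.MORPH_CLOSE,np.ones((35,35)))
    c=max(cv2.findContours(k,0,2)[0],key=cv2.contourArea)
    b=cv2.boxPoints(cv2.minAreaRect(c));print(b.round().tolist());f(n,b,70.5)
f("Lhand",[(207,293),(355,312),(340,460),(192,441)],70.5)
f("Rhand",[(411,318),(556,336),(547,487),(397,468)],70.5)
f("ribL",[(272,319),(295,320),(283,432),(260,430)],92.5)
f("ribR",[(479,346),(502,348),(491,460),(468,458)],92.5)
f("rear corners z34?",[(100,29),(704,106)],34)
f("front rail end tops",[(42,430),(707,522)],74)
f("back rail ends",[(70,235),(716,320)],74)
f("knob",[(263,122)],34+93)
from scipy.spatial.transform import Rotation as Ro
print(Ro.from_quat(arm.read_state()['ee_rot']).as_matrix().round(3))
```

```text
[[188.0, 445.0], [207.0, 289.0], [359.0, 308.0], [339.0, 464.0]]
L [[484.0, 26.8], [571.7, 16.7], [562.3, -69.6], [474.7, -58.0]] c [523.2 -21.1] len [85.3 88.3 86.8 88.4]
[[394.0, 473.0], [409.0, 316.0], [560.0, 330.0], [545.0, 488.0]]
R [[469.8, -88.9], [557.8, -98.6], [551.0, -185.1], [463.0, -173.9]] c [ 510.4 -136.6] len [85.2 88.5 86.7 88.7]
Lhand [[569.3, 16.9], [559.8, -67.6], [476.8, -58.4], [486.3, 24.6]] c [523.  -21.1] len [83.4 85.  83.4 83.6]
Rhand [[556.8, -99.6], [547.8, -182.6], [463.3, -174.8], [472.8, -90.4]] c [ 510.2 -136.9] len [84.5 83.5 84.8 84.9]
ribL [[553.3, -18.1], [552.9, -30.9], [491.6, -24.2], [492.5, -11.5]] c [522.6 -21.2] len [61.1 12.8 61.7 12.7]
ribR [[540.0, -133.3], [539.1, -146.1], [477.9, -138.5], [478.8, -125.8]] c [ 509.  -135.9] len [61.6 12.9 61.7 12.7]
rear corners z34? [[732.8, 81.5], [692.0, -288.4]] c [ 712.4 -103.5] len [372.2 372.2]
front rail end tops [[491.3, 108.4], [445.3, -263.4]] c [468.3 -77.5] len [374.6 374.6]
back rail ends [[600.8, 95.4], [558.0, -274.1]] c [579.4 -89.4] len [372. 372.]
knob [[657.5, -9.8]] c [657.5  -9.8] len [0.]
[[-0.957 -0.288 -0.001]
 [-0.288  0.957  0.002]
 [ 0.     0.002 -1.   ]]
```

Measured frame: warmer yaw ≈ -0.115 rad. The left rib is at (523,-21) and its cover is about 6 mm ajar; the left button is at about (521.6,-27.5). Rib size, 84 mm plate and rib spacing all agree with the given sizes. My plan is to push the rib with closed fingers.

Call:
{"fn": "servo_tool", "kwargs": {
  "rows": [
    [[0,-480,423,50,0,0,0.407],[0,-480,423,50,0,0,0.407],[0,-480,423,50,0,0,0.407],[0,-480,423,50,0,0,0.407],[0,-480,423,50,0,0,0.407],[0,-480,423,50,0,0,0.407],[0,-480,423,50,0,0,0.407],[0,-480,423,50,0,0,0.407],[0,-480,423,50,0,0,0.407],[0,-480,423,50,0,0,0.407]]
  ]
}}

```text
clock: 1.35
position: [506.2, -72.6, 182.9]
ee_rot: [0.057, 0.998, -0.0, -0.0]
contact_force: [0.9, -1.1, -0.3]
gripper_width: -0.2
grasp_force: 0.0
```

Call:
{"fn": "servo_tool", "kwargs": {
  "rows": [
    [[0,-5,10,50,0,0,0],[0,-5,10,50,0,0,0],[0,-5,10,50,0,0,0]]
  ]
}}

```text
clock: 1.72
position: [512.1, -65.7, 134.0]
ee_rot: [0.057, 0.998, -0.0, 0.0]
contact_force: [0.3, 0.2, 1.2]
gripper_width: 0.1
grasp_force: 0.0
```

Run:
```python
from bench import arm
import cv2
s=arm.read_state();print(s['clock'],s['position'],s['ee_rot'],s['contact_force'])
im=arm.get_image("wrist");cv2.imwrite("pics/w1.png",im[:,:,::-1])
```

```text
1.725 [512.08305307 -65.74991388 134.04191356] [ 5.70588415e-02  9.98370714e-01 -2.91506698e-04  3.48477395e-04] [0.32293699 0.15469024 1.19928576]
```

View pics/w1.png

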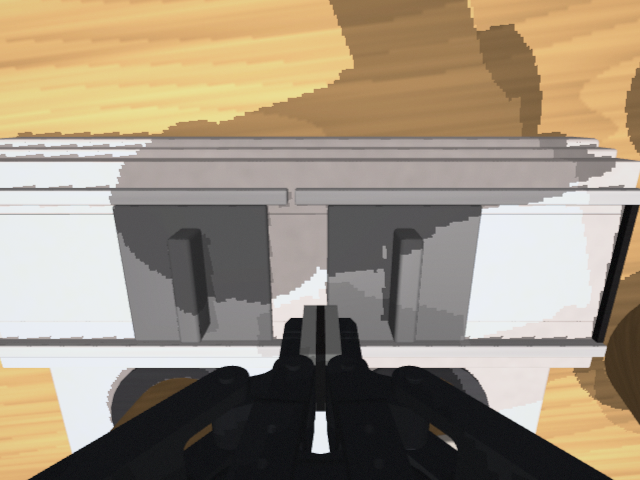

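The wrist view is square with the warmer: left rib at about (408,285), and the centre notch in the front rail at about (291,197). I'll cross-check the rib and the warmer centre from here.

Run:
```python
from bench import arm
import numpy as np
from h import ray
p=arm.camera_params("wrist")
U=np.array([[.993,-.115],[.115,.993]])
for n,uv,z in(("notch",(291,197),74),("ribL near L",(398,237),92.5),("ribL near R",(423,237),92.5),("ribL far R",(418,340),92.5),("ribR nearL",(170,238),92.5),("ribR nearR",(189,238),92.5),("pl near L",(327,206),70.5),("pl near R",(481,206),70.5),("plR near L",(114,206),70.5),("plR near R",(267,206),70.5)):
    w=ray(p,uv,z)[:2];print(n,w.round(1),"s,t",(U@w).round(1))
```

```text
notch [469.9 -75.7] s,t [475.3 -21.1]
ribL near L [492.4 -23.7] s,t [491.7  33.1]
ribL near R [493.8 -11.3] s,t [491.7  45.5]
ribL far R [552.5 -15.8] s,t [550.4  47.8]
ribR nearL [ 480.  -136.6] s,t [492.3 -80.4]
ribR nearR [ 481.  -127.2] s,t [492.3 -71. ]
pl near L [477.6 -57.3] s,t [480.9  -1.9]
pl near R [487.2  25.7] s,t [480.8  81.6]
plR near L [ 464.5 -172. ] s,t [ 481.  -117.4]
plR near R [473.9 -89.6] s,t [480.9 -34.5]
```

Call:
{"fn": "servo_tool", "kwargs": {
  "rows": [
    [[0,-5.5,14,25,0,0,0],[0,-5.5,14,56,0,0,0],[0,-5.5,14,56,0,0,0]]
  ]
}}

```text
clock: 2.15
position: [517.9, -52.8, 77.0]
ee_rot: [0.058, 0.998, -0.0, -0.001]
contact_force: [0.5, -0.1, 0.5]
gripper_width: -0.3
grasp_force: 0.0
```

Call:
{"fn": "servo_tool", "kwargs": {
  "rows": [
    [[0,0,5,0,0,0,0],[0,0,10,0,0,0,0],[0,0,15,0,0,0,0],[0,0,22,0,0,0,0],[0,0,30,0,0,0,0],[0,0,38,0,0,0,0],[0,0,46,0,0,0,0],[0,0,54,0,0,0,0],[0,0,62,0,0,0,0]]
  ]
}}

```text
clock: 3.28
position: [526.0, 10.3, 77.1]
ee_rot: [0.057, 0.998, -0.0, -0.0]
contact_force: [1.1, -2.7, 2.3]
gripper_width: -0.1
grasp_force: 1.2
```

Call:
{"fn": "servo_tool", "kwargs": {
  "rows": [
    [[0,0,5,0,0,0,0],[0,0,10,0,0,0,0],[0,0,15,0,0,0,0],[0,0,20,0,0,0,0],[0,0,24,0,0,0,0],[0,0,26,0,0,0,0],[0,0,26,0,0,0,0]]
  ]
}}

```text
clock: 4.15
position: [528.6, 35.8, 76.9]
ee_rot: [0.057, 0.998, 0.0, -0.0]
contact_force: [-0.7, -0.3, -0.2]
gripper_width: 0.1
grasp_force: 0.0
```

Call:
{"fn": "servo_tool", "kwargs": {
  "rows": [
    [[0,0,1,0,0,0,0],[0,0,2,0,0,0,0],[0,0,2,0,0,0,0]]
  ]
}}

```text
clock: 4.53
position: [528.6, 37.4, 76.9]
ee_rot: [0.057, 0.998, -0.0, -0.001]
contact_force: [0.8, -1.1, -0.8]
gripper_width: -0.0
grasp_force: 0.9
```

Call:
{"fn": "servo_tool", "kwargs": {
  "rows": [
    [[0,0,1,0,0,0,0],[0,0,2,0,0,0,0],[0,0,2,0,0,0,0]]
  ]
}}

```text
clock: 4.9
position: [528.8, 38.8, 76.8]
ee_rot: [0.057, 0.998, -0.001, -0.001]
contact_force: [-1.0, -4.7, -0.8]
gripper_width: 0.0
grasp_force: 2.4
```

Call:
{"fn": "servo_tool", "kwargs": {
  "rows": [
    [[0,0,1,0,0,0,0],[0,0,2,0,0,0,0],[0,0,2,0,0,0,0]]
  ]
}}

```text
clock: 5.28
position: [528.7, 39.1, 76.9]
ee_rot: [0.057, 0.998, -0.002, -0.001]
contact_force: [2.1, -11.7, -1.5]
gripper_width: -0.2
grasp_force: 5.8
```

Run:
```python
from bench import arm
import cv2
s=arm.read_state();print(s['clock'],s['position'],s['contact_force'])
for n in("wrist","top"):
    im=arm.get_image(n);cv2.imwrite(f"pics/{n}2.png",im[:,:,::-1])
im=cv2.imread("pics/top2.png");cv2.imwrite("pics/top2c.png",cv2.resize(im[195:365,265:480],None,fx=3.5,fy=3.5,interpolation=cv2.INTER_CUBIC))
```

```text
5.275 [528.71763947  39.08050187  76.8998337 ] [  2.09664921 -11.74825929  -1.45666521]
```

View pics/wrist2.png

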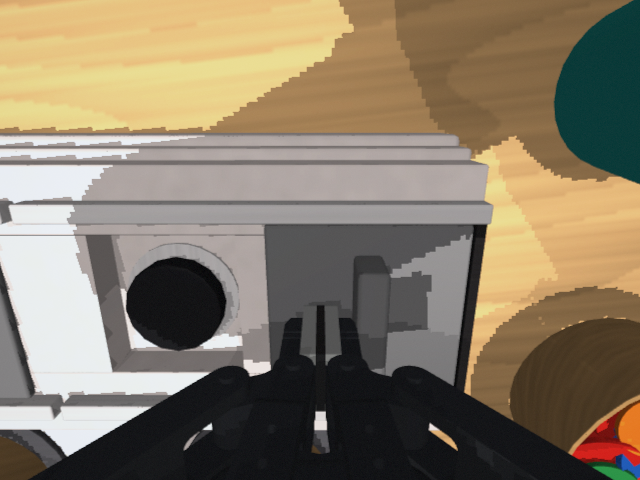

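The cover is at its stop (force rose to 12 N with no movement), and the plate's right edge meets the black end. The button is at about (176,303). Next I'll locate it and back off.

Run:
```python
from bench import arm
import numpy as np,cv2
from h import ray
p=arm.camera_params("wrist");im=cv2.imread("pics/wrist2.png").max(2)
m=np.zeros_like(im);m[245:365,115:240]=(im[245:365,115:240]<50)*255
m=cv2.morphologyEx(m,cv2.MORPH_OPEN,np.ones((7,7)))
c=max(cv2.findContours(m,0,2)[0],key=cv2.contourArea);print(cv2.boundingRect(c));e=cv2.minEnclosingCircle(c);print(e)
U=np.array([[.993,-.115],[.115,.993]])
for uv in(e[0],(e[0][0]+e[1],e[0][1]),(e[0][0]-e[1],e[0][1])):
    w=ray(p,uv,62)[:2];print(w.round(1),(U@w).round(1))
```

```text
(127, 258, 98, 92)
((175.31019592285156, 303.20526123046875), 49.37644577026367)
[519.5 -24.7] [518.7  35.2]
[522.   -2.6] [518.6  57.4]
[517.  -46.9] [518.8  12.9]
```

Call:
{"fn": "servo_tool", "kwargs": {
  "rows": [
    [[0,0,-6,0,0,0,0],[0,0,-12,0,0,0,0],[0,0,-12,-20,0,0,0],[0,0,-40,-30,0,0,0],[0,0,-64,-30,0,0,0],[0,0,-64,-30,0,0,0]]
  ]
}}

```text
clock: 6.12
position: [522.3, -22.7, 107.5]
ee_rot: [0.058, 0.998, 0.0, 0.0]
contact_force: [-0.1, 0.9, -0.2]
gripper_width: -0.3
grasp_force: 0.0
```

Call:
{"fn": "servo_tool", "kwargs": {
  "rows": [
    [[0,1,-3,20,0,0,0],[0,1,-3,36,0,0,0],[0,1,-3,42,0,0,0],[0,1,-3,44,0,0,0],[0,1,-3,46,0,0,0],[0,1,-3,48,0,0,0],[0,1,-3,48,0,0,0]]
  ]
}}

```text
clock: 7.0
position: [521.5, -24.6, 59.7]
ee_rot: [0.057, 0.998, 0.0, 0.001]
contact_force: [-0.9, 2.4, 3.1]
gripper_width: -0.0
grasp_force: 1.5
```

Call:
{"fn": "servo_tool", "kwargs": {
  "rows": [
    [[0,0,0,1,0,0,0],[0,0,0,2,0,0,0],[0,0,0,3,0,0,0],[0,0,0,4,0,0,0],[0,0,0,4,0,0,0]]
  ]
}}

```text
clock: 7.62
position: [521.5, -24.6, 56.1]
ee_rot: [0.057, 0.998, 0.0, 0.001]
contact_force: [-2.6, 3.6, 9.0]
gripper_width: -0.3
grasp_force: 4.6
```

Call:
{"fn": "servo_tool", "kwargs": {
  "rows": [
    [[0,0,0,1,0,0,0],[0,0,0,1,0,0,0]]
  ]
}}

```text
clock: 7.88
position: [521.6, -24.7, 55.9]
ee_rot: [0.057, 0.998, 0.0, 0.001]
contact_force: [-4.2, 4.8, 14.9]
gripper_width: -0.2
grasp_force: 7.6
```

Call:
{"fn": "servo_tool", "kwargs": {
  "rows": [
    [[0,0,0,0,0,0,0],[0,0,0,0,0,0,0],[0,0,0,0,0,0,0],[0,0,0,0,0,0,0],[0,0,0,0,0,0,0],[0,0,0,0,0,0,0],[0,0,0,-4,0,0,0],[0,0,0,-10,0,0,0],[0,0,0,-30,0,0,0],[0,0,0,-64,0,0,0]]
  ]
}}

```text
clock: 9.12
position: [518.8, -25.9, 116.8]
ee_rot: [0.058, 0.998, -0.001, -0.003]
contact_force: [1.1, -0.1, -0.3]
gripper_width: 0.2
grasp_force: 0.0
```

Call:
{"fn": "servo_tool", "kwargs": {
  "rows": [
    [[0,-2,40,0,0,0,0],[0,-2,80,0,0,0,0],[0,-2,118,0,0,0,0],[0,-2,118,0,0,0,0],[0,-2,118,20,0,0,0],[0,-2,118,40,0,0,0],[0,-2,118,40,0,0,0]]
  ]
}}

```text
clock: 10.0
position: [534.4, 90.2, 76.2]
ee_rot: [0.058, 0.998, -0.001, -0.003]
contact_force: [0.1, 0.7, -0.2]
gripper_width: -0.2
grasp_force: 0.0
```

Call:
{"fn": "servo_tool", "kwargs": {
  "rows": [
    [[0,0,-5,0,0,0,0],[0,0,-10,0,0,0,0],[0,0,-16,0,0,0,0],[0,0,-24,0,0,0,0],[0,0,-32,0,0,0,0],[0,0,-40,0,0,0,0],[0,0,-48,0,0,0,0],[0,0,-56,0,0,0,0],[0,0,-62,0,0,0,0]]
  ]
}}

```text
clock: 11.12
position: [529.6, 29.9, 78.2]
ee_rot: [0.057, 0.998, 0.0, 0.0]
contact_force: [1.2, 2.7, 1.8]
gripper_width: 0.3
grasp_force: 1.2
```

Call:
{"fn": "servo_tool", "kwargs": {
  "rows": [
    [[0,0,-6,0,0,0,0],[0,0,-12,0,0,0,0],[0,0,-18,0,0,0,0],[0,0,-23,0,0,0,0],[0,0,-27,0,0,0,0],[0,0,-30,0,0,0,0],[0,0,-32,0,0,0,0],[0,0,-32,0,0,0,0]]
  ]
}}

```text
clock: 12.12
position: [525.1, -1.6, 77.9]
ee_rot: [0.057, 0.998, -0.0, -0.001]
contact_force: [1.4, 1.5, 0.2]
gripper_width: 0.3
grasp_force: 0.6
```

Call:
{"fn": "servo_tool", "kwargs": {
  "rows": [
    [[0,0,-1,0,0,0,0],[0,0,-2,0,0,0,0],[0,0,-2,0,0,0,0]]
  ]
}}

```text
clock: 12.5
position: [524.9, -3.5, 77.9]
ee_rot: [0.057, 0.998, -0.0, -0.001]
contact_force: [-0.2, 2.2, 0.3]
gripper_width: -0.1
grasp_force: 0.8
```

Call:
{"fn": "servo_tool", "kwargs": {
  "rows": [
    [[0,0,-1,0,0,0,0],[0,0,-2,0,0,0,0],[0,0,-2,0,0,0,0]]
  ]
}}

```text
clock: 12.88
position: [524.7, -5.5, 77.9]
ee_rot: [0.057, 0.998, -0.0, -0.001]
contact_force: [0.6, 1.6, 0.3]
gripper_width: 0.1
grasp_force: 0.8
```

Call:
{"fn": "servo_tool", "kwargs": {
  "rows": [
    [[0,0,-1,0,0,0,0],[0,0,-2,0,0,0,0],[0,0,-2,0,0,0,0]]
  ]
}}

```text
clock: 13.25
position: [524.5, -7.5, 77.9]
ee_rot: [0.057, 0.998, -0.0, -0.0]
contact_force: [-0.5, 2.2, 0.2]
gripper_width: -0.3
grasp_force: 0.7
```

Call:
{"fn": "servo_tool", "kwargs": {
  "rows": [
    [[0,0,-1,0,0,0,0],[0,0,-2,0,0,0,0],[0,0,-2,0,0,0,0]]
  ]
}}

```text
clock: 13.62
position: [524.6, -8.2, 78.0]
ee_rot: [0.057, 0.998, 0.001, -0.0]
contact_force: [-1.9, 7.6, -0.3]
gripper_width: -0.2
grasp_force: 3.5
```

One more millimetre to confirm the stop, then back off and up.

Call:
{"fn": "servo_tool", "kwargs": {
  "rows": [
    [[0,0,-1,0,0,0,0],[0,0,-1,0,0,0,0]]
  ]
}}

```text
clock: 13.88
position: [524.6, -8.4, 78.0]
ee_rot: [0.057, 0.998, 0.001, 0.0]
contact_force: [-2.9, 10.5, -0.0]
gripper_width: 0.2
grasp_force: 5.2
```

Call:
{"fn": "servo_tool", "kwargs": {
  "rows": [
    [[0,0,6,0,0,0,0],[0,0,14,0,0,0,0],[0,0,14,-40,0,0,0],[0,0,14,-90,0,0,0],[0,60,14,-130,0,0,0],[0,120,14,-150,0,0,0],[0,150,14,-150,0,0,0],[0,150,14,-150,0,0,0]]
  ]
}}

```text
clock: 14.88
position: [375.4, 20.5, 229.2]
ee_rot: [0.056, 0.998, 0.001, 0.001]
contact_force: [0.3, -0.1, -0.8]
gripper_width: -0.1
grasp_force: 0.0
```

Run:
```python
from bench import arm
import cv2
s=arm.read_state();print(s['clock'],s['position'],s['contact_force'])
for n in("wrist",):
    im=arm.get_image(n);cv2.imwrite(f"pics/{n}3.png",im[:,:,::-1])
```

```text
14.875 [375.38012178  20.46815112 229.17771582] [ 0.27620299 -0.08848543 -0.79424006]
```

View pics/wrist3.png

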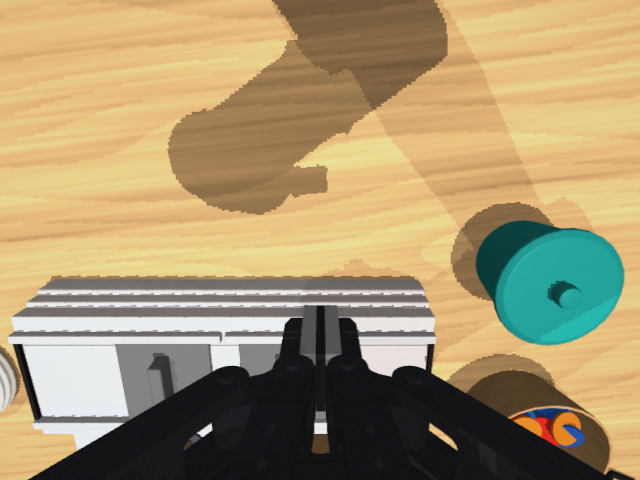

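The left cover's inner edge (239) and the right cover's (211) are about symmetric around the notch (224), so the left cover is home, and nothing else looks moved.

```bash
python3 -c "
from bench import arm
print(arm.job_done())"
```

```text
the job is handed in; nothing more can be done
None
```

I opened the left cover (the lidded pot's side) to its stop, held its button fully down for about a second, slid the cover fully home again, and handed the job in at about 15 s; no verdict came back.

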